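# Pin the glue-up tongs in their stand and hold them at the scribed gap

### The job

Take the slim, tall-headed steel pin from the wooden rack and push it down through the aligned holes of the stand's fork and the tail of the sprung tongs until its head sits on the fork. Then squeeze the two arms of the tongs between your fingers until their points are as far apart as the two lines scribed on the gauge block below them, and finish holding that gap steady, without letting go, so that the stop can be set. Leave the fat pin in the rack, and do not knock over the varnish tin.

Things in the scene. Friction and masses are not known exactly. Their poses are not given: they have to be found in the camera images.
- pin_head (a point): centre of the head of the loose steel pin to use, z up along the pin. Head: plain cylinder 22 mm across, 26 mm tall (13 mm above and below this point); below it a round shank 12 mm across, 60 mm long, its lowest 6 mm tapering. 100 g. Starts upright in either of the rack's holes with 20 mm of shank showing, head underside 70 mm above the bench.
- pin_shoulder (a point): underside of the same pin's head, on its axis, 13 mm below pin_head, z up along the pin
- fat_pin_head (a point): centre of the head of the other pin in the rack, not to be used: flat head 32 mm across and 10 mm tall on an 18 mm shank, too fat for the fork
- rack: fixed wooden block 150 x 50 x 50 mm (x, y, z) on the bench with two round holes on its top, 45 mm either way from its middle along its x; origin at the centre of its underside
- clevis_top (a point): centre of the upright 15 mm hole's mouth on the fork's flat top (44 x 44 mm, 84 mm above the bench). x points along the tongs, from the fork to the gauge block, z up. The hole runs through the upper tine (12 mm thick), the tongs' tail lug (17 mm hole, aligned) and the lower tine, with free space below for the whole 60 mm shank. The fork spans 40 mm behind to 22 mm ahead of the hole.
- stand: fixed stand: dark metal fork and white gauge block on a dark wooden base plate 270 x 85 x 12 mm; origin on the bench straight below the fork hole, x along the tongs. The tongs' tail can slide 20 mm either way along x in its fork with about 3 N of friction until pinned.
- grip_mid (a point): midway between the tongs' two finger bosses, 120 mm ahead of the fork hole, 60 mm above the bench; axes as clevis_top. Squeeze here along y. The bosses are upright, round, 10 mm across, 22 mm tall. Width over them: 53 mm relaxed, 32.4 mm at the marked gap. The arms spring open independently, about 6 N on each boss at the marked gap. Clear below down to the base plate.
- jaw_left: left arm of the tongs (+y side of clevis_top), a steel strip on edge, 16 mm tall, its boss 90 mm from its hinge; origin on the hinge, 30 mm ahead of the fork hole and 5 mm off the middle line; x along the strip to its point. Relaxed it splays 0.186 rad outward.
- jaw_right: right arm (-y side); as the left, mirrored
- tip_left (a point): end of the left arm's point (4 mm thick), 130 mm from its hinge, 48 mm above the bench and 4 mm above the gauge block. The points are 58 mm apart when relaxed.
- tip_right (a point): end of the right arm's point, likewise
- line_left (a point): on the left of the two dark lines (3 mm wide, 28 mm apart centre to centre) scribed along x on the top of the white-painted gauge block (45 mm along x, 85 mm wide), 160 mm ahead of the fork hole, 44 mm above the bench
- line_right (a point): on the right line, likewise
- tin: closed varnish tin, 76 mm across, 100 mm tall, loose on the bench, upright; origin at the centre of its underside
Mind the look-alikes: they are no part of the job. What is shaped like the part that bears pin_head but black is not meant.

How it is judged (in metres and radians):
On the way, in this order (a step that is already met when the one before it is completed fails the run):
1. the slim pin is through fork and lug, its head down on the fork (horizontal distance between pin_shoulder and clevis_top below 0.004 m and z of pin_shoulder in the frame of clevis_top between -0.003 and 0.003 m and angle between pin_shoulder's own z axis and vertical below 0.12 rad), for 0.2 s.
2. the tongs are squeezed by the fingers to the scribed gap (horizontal distance between tip_left and tip_right between 0.025 and 0.031 m and contact force between the fingers and jaw_left above 0.5 N and contact force between the fingers and jaw_right above 0.5 N and linear speed of each of jaw_left, jaw_right below 0.02 m/s), for 0.5 s.
At the end, for the whole second after the job is handed in: The slim pin stands in the fork with its head within 3 mm of the fork's top and 4 mm of the hole's axis; the fingers press on both arms of the tongs, whose points stay 25 to 31 mm apart (lines: 28 mm) and still (under 20 mm/s) through the last second (all of step 1 and all of step 2); the arm keeps its last pose, push and grip.
It fails at once if the varnish tin is knocked over (angle between tin's own z axis and vertical above 0.5 rad).
It fails at once if the fat pin is taken out of the rack (distance of fat_pin_head from where it was at the start of the episode above 0.04 m).
It also fails if it takes over 58 s, if anything falls off the work surface, if the arm or the gripper's body presses on something with over 40 N, if the wrist force passes 120 N, or if a joint passes its speed limit or range.

### The arm

A 6-joint arm with a two-finger parallel gripper is mounted at the origin on the work surface. World frame = base frame: x ahead of the robot, y to its left, z up, the work surface at z = 0. Lengths are in mm, angles in rad, forces in N, time in s.
With the tool pointing down it reaches from about 400 to 925 mm from the base axis. Payload 12.5 kg.
Tool frame: the origin (TCP) lies at the very end of the fingers, on their centre line; the grasp point (between the pads) lies env.grip_point_offset behind it (env.grip_point_offset is the distance from the TCP to the grasp point, in mm); y points along the fingers, z is the direction in which the jaws open and shut, and the axes are right-handed (so a half turn about y gives the same grasp; the last joint's range is limited). The gripper opens to 95 mm and grips with 3 to 60 N. Pads are 20 mm wide; open, the fingers measure 119 mm over their backs; the gripper's body (75 mm by 180 mm) begins 59 mm behind the grasp point.
Start: joints at [-1.362, 0.491, 1.559, -0, 1.092, -0.106], TCP at [193.54, -594.297, 214.661] pointing down, gripper open.
Joint ranges: [-3.1, 3.1], [-0.84, 2.19], [0.05, 2.79], [-1.13, 4.28], [0.06, 2.93], [-2.69, 2.69]. Speed limits (rad/s): [2.22, 2.22, 2.79, 3.14, 3.14, 3.14].

### API

Orientations are given as [roll, pitch, yaw] about the fixed x, y, z axes, in that order (R = Rz(yaw) Ry(pitch) Rx(roll)).
In Python, from cell import readout, read_camera, env, nets gives the robot as it stands.
- The arm moves only by the tool apply_moves, never from a script. Its argument "increments" is a list of rows, each a list of 3 entries, a list of its own where there are three numbers: the shift along the tool's x, y, z in cm, then the turn, a rotation vector about the tool's x, y, z in degrees, then the finger opening in cm, from 0 to 9.51. A call has exactly 5 rows; each row shifts and turns the pose as measured when the row begins, along the tool's axes as they then stand; what a row does not reach is not made up. A row lasts 1/8 s, in which the tool goes at most 62.5 mm and 10.7 degrees, less where a joint would pass 70% of its speed; a pose out of reach is approached as far as the arm can. A call with a gripper value outside its range is refused whole. The fingers move at their own pace and stop on an object; the grip force is fixed at half the most. Time passes only in rows, so rows that do not move let the fingers close, or fill a call up. It gives the time, the measured TCP pose, the force and the opening at its end, in the units of the state.
- readout.state(): the state, without advancing time (a new reading comes with each control period).
- read_camera(name): name is "side" or "top" or "wrist"; returns a dict with "img" (400x640x3 uint8, red, green, blue), "vfov" (degrees; the focal length in pixels is half the picture's height over the tangent of half this angle, whatever the lens; pixels are square), "cx", "cy" (the principal point, pixels), "rvec" (rotation vector, rad) and "tvec" (3), from world to camera coordinates, as OpenCV has them; the wrist camera has in their place "mount" (4x4, takes a point from camera to tool coordinates, whose origin is the TCP and whose axes are the tool frame's). Camera axes: x right, y down, z forward; pixel columns grow to the right and rows downward; lengths in mm; the calibration is good to about 2 mm. A picture is of the moment at which its call begins: read the wrist's pose just before it. There is no depth.
- env.job_done(): hands the job in, once; it reports no verdict.
Trained networks look in a picture, given as the dict that the camera call returned (one of the last four; its "shot" number tells which), for a name from the list of things; names that differ only in an ending like _2 or _b are one class to them, and where a whole thing is asked for, a point or a joint stands for the part that bears it (a point fixed in the world has none). Each returns a list of dicts, best first, with "confidence" (0 to 1); they miss things now and then, are a little off and sometimes report something else, mostly with a low value. They report only what shows in the picture. A call takes as long as a camera call. They do not tell look-alikes from the thing itself.
- nets.look_for(picture, thing): "point" ([x, y, z] in mm, in the coordinates of the camera as it stood for that picture, good to about 4 mm: the middle of the surface that is visible of it).
- nets.mark_of(picture, thing): "point" ([x, y, z] in mm, in the coordinates of the camera as it stood for that picture, good to about 4 mm: a listed point, or the origin of a listed thing).
The state is a dict: "t": time; "joints": joint angles; "qvel": joint speeds; "tau": joint torques, N m; "eef_pos": TCP position; "tcp_rot": TCP orientation; "ft_force": force on the tool from outside, world axes, zero at the start; "moment": the same for the moment, N m; "opening": opening from 0.0 (shut) to 1.0 (fully open).
Only numpy, scipy, OpenCV 4.12 (cv2) and the standard library are available. Lean on these libraries where they do the work, as an engineer would, in place of code of your own. Each camera call takes 0.05 s, during which the arm holds its last target. There are 200 camera calls.

## Working session

There is one attempt and no reset: what is moved stays moved. The work goes in short steps, Python scripts to look and compute and a tool call to move; the robot and the scene stay as the last step left them, time stands still between calls to the robot, and variables do not carry over. Pictures are saved under pics/ and viewed, about 8 in all and at most 12, crops included, and the job is handed in when it is done.

Besides the shell and the picture viewer there is one more tool, called after ">>>" as name([rows], argument=value, ...), one row to a line, values as JSON. apply_moves: Moves the arm, as the interface text tells. Its arguments: {"type":"object","properties":{"increments":{"type":"array"}},"required":["increments"]}

```bash
ls; mkdir -p pics
cat > h.py <<'E'
import numpy as np, cv2
from cell import readout, read_camera, env, nets
from scipy.spatial.transform import Rotation as R
def Rt(s): return R.from_euler('xyz', s['tcp_rot']).as_matrix()
def ext(p,s=None):
    """camera->world (R,t)"""
    if 'mount' in p:
        T=np.eye(4);T[:3,:3]=Rt(s);T[:3,3]=s['eef_pos'];T=T@np.array(p['mount']);return T[:3,:3],T[:3,3]
    r=cv2.Rodrigues(np.array(p['rvec'],float))[0];return r.T,-r.T@np.array(p['tvec'],float)
def f(p): return 200/np.tan(np.radians(p['vfov'])/2)
def w(p,pt,s=None):
    r,t=ext(p,s);return r@np.array(pt)+t
def px(p,X,s=None):
    r,t=ext(p,s);c=r.T@(np.array(X)-t);return np.array([p['cx']+f(p)*c[0]/c[2],p['cy']+f(p)*c[1]/c[2]])
def onz(p,uv,z,s=None):
    r,t=ext(p,s);d=r@np.array([(uv[0]-p['cx'])/f(p),(uv[1]-p['cy'])/f(p),1]);return t+d*(z-t[2])/d[2]
def save(p,n): cv2.imwrite('pics/'+n,cv2.cvtColor(p['img'],cv2.COLOR_RGB2BGR))
E
python3 - <<'E'
from h import *
s=readout.state();print(s, env.grip_point_offset)
for n in ['top','side']:
    p=read_camera(n);save(p,n+'0.png');print(n,p['vfov'],ext(p)[1])
    for k in ['pin_head','fat_pin_head','clevis_top','grip_mid','rack','stand','tin','tip_left','tip_right','line_left','line_right']:
        for d in nets.mark_of(p,k)[:3]:
            X=w(p,d['point']);print(k,round(d['confidence'],2),X.round(0),px(p,X).round(0))
E
```

```text
pics
{'t': 0.0, 'joints': array([-1.36156488e+00,  4.91577301e-01,  1.55946962e+00, -2.47634087e-05,
        1.09167001e+00, -1.05570056e-01]), 'qvel': array([-0.00121179,  0.00057835,  0.00110085, -0.0005439 , -0.0010731 ,
        0.00042468]), 'tau': array([ 3.22863096e-03, -6.12633848e+01, -2.58184594e+01,  6.93239481e-02,
        4.81184351e-02, -7.11094117e-05]), 'eef_pos': array([ 193.49958062, -594.03292404,  214.04377432]), 'tcp_rot': array([-1.57191665e+00,  9.66291864e-05, -2.82677978e+00]), 'ft_force': array([ 0.43100601,  0.0304483 , -0.17506424]), 'moment': array([-0.02206798,  0.02413808, -0.02027096]), 'opening': 0.9996878605868378} 18.8
top 56.8921282424742 [ 377.77042664  -29.15524609 1045.62226453]
pin_head 0.66 [565. 323.  72.] [184. 176.]
pin_head 0.49 [548. 250.  78.] [211. 182.]
pin_head 0.46 [624. 247.  73.] [213. 154.]
fat_pin_head 0.58 [454. 250.  74.] [211. 217.]
clevis_top 0.6 [ 596. -116.   86.] [348. 160.]
clevis_top 0.24 [547. 251.  76.] [211. 182.]
grip_mid 0.67 [483. -75.  59.] [333. 204.]
rack 0.64 [506. 248.  -1.] [219. 201.]
stand 0.66 [ 595. -114. 
[... 209 characters left out ...]
51. -46.  44.] [323. 216.]
side 51.296210967376375 [152.35852325 680.07877305 516.38466714]
pin_head 0.9 [575. 319.  76.] [181. 283.]
pin_head 0.81 [622. 243.  71.] [192. 252.]
pin_head 0.61 [551. 254.  83.] [219. 261.]
clevis_top 0.87 [ 598. -116.   91.] [303. 170.]
clevis_top 0.58 [549. 255.  82.] [220. 263.]
clevis_top 0.57 [ 592. -119.   -0.] [305. 203.]
grip_mid 0.81 [483. -70.  62.] [337. 200.]
grip_mid 0.39 [449. -49.  49.] [347. 213.]
rack 0.9 [505. 246.  -0.] [248. 305.]
stand 0.59 [ 594. -116.    2.] [304. 202.]
tin 0.92 [ 578. -359.    5.] [349. 167.]
tip_left 0.74 [437. -90.  49.] [360. 206.]
tip_right 0.68 [455. -31.  49.] [341. 216.]
line_right 0.84 [449. -50.  49.] [348. 212.]
```

Run:
```python
import cv2,numpy as np
a=cv2.imread('pics/top0.png')[110:260,150:480];b=cv2.imread('pics/side0.png')[130:330,140:400]
a=cv2.resize(a,(660,300),interpolation=3);b=cv2.resize(b,(390,300),interpolation=3)
o=np.zeros((600,660,3),np.uint8);o[:300]=a;o[300:,:390]=b;cv2.imwrite('pics/c0.png',o)
```

```text
(no output)
```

View pics/c0.png

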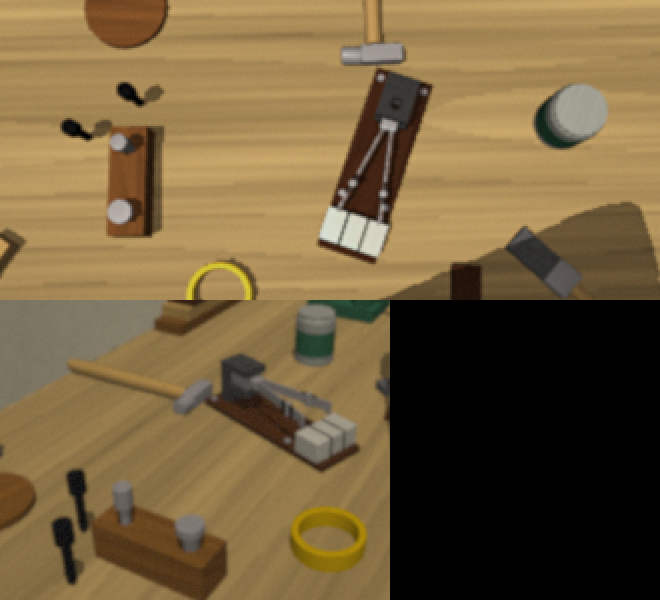

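Candidates in the top view:
- (211,182): steel slim pin, tall narrow head, far end of the rack. This is the one to take.
- (213,154) and (184,176): black look-alikes.
- (211,217): fat pin, wide flat head.

I'll move over the stand first and look at it with the wrist camera on the way to the rack.

```bash
cat > plan.py <<'E'
from h import *
import sys
def plan(tx,ty,tz,yaw,n,op):
    """yaw = world angle (deg) of tool z; rows in tool axes, keeping tool vertical"""
    s=readout.state();p=np.array(s['eef_pos']);M=Rt(s)
    a=np.degrees(np.arctan2(M[1,2],M[0,2]));da=yaw-a
    d=(np.array([tx,ty,tz])-p)/n;print('from',p.round(1),'yaw',round(a,1),'tilt',M[:,1].round(3),'F',s['ft_force'].round(1),'op',round(s['opening']*95.1,1),'t',s['t'])
    print('j',s['joints'].round(2))
    for i in range(n):
        b=np.radians(a+da*i/n);z=np.array([np.cos(b),np.sin(b),0]);y=np.array([0,0,-1.]);x=np.cross(y,z)
        print([[round(float(d@v)/10,2) for v in (x,y,z)],[0,round(-da/n,2),0],op])
if __name__=='__main__':
    v=[float(q) for q in sys.argv[1:]];plan(*v[:4],int(v[4]),v[5])
E
python3 plan.py 530 -95 240 69 15 6
```

```text
from [ 193.5 -594.3  214.7] yaw -72.0 tilt [ 0. -0. -1.] F [-0.  -0.5  0.2] op 95.0 t 1.2
j [-1.36  0.49  1.56 -0.    1.09 -0.11]
[[-3.16, -0.17, -2.47], [0, np.float64(-9.4), 0], 6.0]
[[-3.52, -0.17, -1.92], [0, np.float64(-9.4), 0], 6.0]
[[-3.79, -0.17, -1.32], [0, np.float64(-9.4), 0], 6.0]
[[-3.96, -0.17, -0.68], [0, np.float64(-9.4), 0], 6.0]
[[-4.01, -0.17, -0.03], [0, np.float64(-9.4), 0], 6.0]
[[-3.96, -0.17, 0.63], [0, np.float64(-9.4), 0], 6.0]
[[-3.81, -0.17, 1.27], [0, np.float64(-9.4), 0], 6.0]
[[-3.55, -0.17, 1.87], [0, np.float64(-9.4), 0], 6.0]
[[-3.2, -0.17, 2.43], [0, np.float64(-9.4), 0], 6.0]
[[-2.76, -0.17, 2.92], [0, np.float64(-9.4), 0], 6.0]
[[-2.25, -0.17, 3.33], [0, np.float64(-9.4), 0], 6.0]
[[-1.67, -0.17, 3.65], [0, np.float64(-9.4), 0], 6.0]
[[-1.05, -0.17, 3.87], [0, np.float64(-9.4), 0], 6.0]
[[-0.41, -0.17, 3.99], [0, np.float64(-9.4), 0], 6.0]
[[0.25, -0.17, 4.01], [0, np.float64(-9.4), 0], 6.0]
```

>>> apply_moves([
  [[-3.2,-0.2,-2.5],[0,-9.4,0],6],
  [[-3.5,-0.2,-1.9],[0,-9.4,0],6],
  [[-3.8,-0.2,-1.3],[0,-9.4,0],6],
  [[-4.0,-0.2,-0.7],[0,-9.4,0],6],
  [[-4.0,-0.2,0],[0,-9.4,0],6],
])

```text
t: 1.82
eef_pos: [306.4, -423.8, 224.3]
tcp_rot: [-1.57, -0.0, -1.985]
ft_force: [0.4, -0.3, -0.2]
opening: 0.636
```

>>> apply_moves([
  [[-4.0,-0.2,0.6],[0,-9.4,0],6],
  [[-3.8,-0.2,1.3],[0,-9.4,0],6],
  [[-3.6,-0.2,1.9],[0,-9.4,0],6],
  [[-3.2,-0.2,2.4],[0,-9.4,0],6],
  [[-2.8,-0.2,2.9],[0,-9.4,0],6],
])

```text
t: 2.45
eef_pos: [416.2, -247.1, 235.3]
tcp_rot: [-1.57, -0.002, -1.138]
ft_force: [0.5, 0.0, -0.5]
opening: 0.63
```

```bash
python3 plan.py 530 -95 240 69 10 6
```

```text
from [ 416.2 -247.1  235.3] yaw 24.8 tilt [ 0.002 -0.002 -1.   ] F [ 0.5  0.  -0.5] op 59.9 t 2.45
j [-0.67  0.27  1.87 -0.    1.01 -1.1 ]
[[-0.9, -0.05, 1.67], [0, np.float64(-4.42), 0], 6.0]
[[-0.77, -0.05, 1.74], [0, np.float64(-4.42), 0], 6.0]
[[-0.64, -0.05, 1.79], [0, np.float64(-4.42), 0], 6.0]
[[-0.5, -0.05, 1.83], [0, np.float64(-4.42), 0], 6.0]
[[-0.35, -0.05, 1.87], [0, np.float64(-4.42), 0], 6.0]
[[-0.21, -0.05, 1.89], [0, np.float64(-4.42), 0], 6.0]
[[-0.06, -0.05, 1.9], [0, np.float64(-4.42), 0], 6.0]
[[0.08, -0.05, 1.9], [0, np.float64(-4.42), 0], 6.0]
[[0.23, -0.05, 1.89], [0, np.float64(-4.42), 0], 6.0]
[[0.38, -0.05, 1.86], [0, np.float64(-4.42), 0], 6.0]
```

>>> apply_moves([
  [[-1.8,-0.1,3.4],[0,-8.8,0],6],
  [[-1.2,-0.1,3.6],[0,-8.8,0],6],
  [[-0.6,-0.1,3.8],[0,-8.8,0],6],
  [[0,-0.1,3.8],[0,-8.8,0],6],
  [[0.5,-0.1,3.8],[0,-8.8,0],6],
])

```text
t: 3.08
eef_pos: [535.9, -89.3, 241.5]
tcp_rot: [-1.572, -0.004, -0.343]
ft_force: [-0.4, 0.3, 0.9]
opening: 0.632
```

```bash
cat > look.py <<'E'
from h import *
def look(names,fn=None,k=2,cam='wrist'):
    s=readout.state();p=read_camera(cam)
    if fn: save(p,fn)
    for n in names:
        for d in nets.mark_of(p,n)[:k]:
            X=w(p,d['point'],s);print(n,round(d['confidence'],2),X.round(1),px(p,X,s).round(0))
    return s,p
E
python3 - <<'E'
from look import *
s,p=look(['clevis_top','grip_mid','tip_left','tip_right','line_left','line_right','jaw_left','jaw_right'],'w1.png')
print(ext(p,s),p['mount'],p['vfov'])
E
python3 plan.py 545 252 240 69 6 6
```

```text
clevis_top 0.62 [ 602.6 -115.4   83.2] [320. 250.]
tip_left 0.66 [440.  -89.5  50.2] [289.  81.]
tip_right 0.6 [453.4 -36.   52.9] [346.  75.]
line_left 0.74 [440.  -73.5  46. ] [305.  76.]
line_left 0.51 [507.3 256.    2.6] [625.  29.]
line_right 0.87 [448.9 -49.2  44.5] [331.  76.]
jaw_right 0.62 [ 574.4 -103.    65.3] [323. 216.]
(array([[ 3.35873262e-01,  9.00711966e-01,  2.75512443e-01],
       [ 9.41906706e-01, -3.20887252e-01, -9.92125427e-02],
       [-9.53493711e-04,  2.92829858e-01, -9.56164089e-01]]), array([459.03085795, -61.08436662, 412.52161743])) [[-5.25673958e-04  9.57469607e-01  2.88533663e-01 -8.10880227e+01]
 [-5.41228585e-04 -2.88533933e-01  9.57469517e-01 -1.71426153e+02]
 [ 9.99999715e-01  3.47154124e-04  6.69884695e-04  4.96817481e-01]
 [ 0.00000000e+00  0.00000000e+00  0.00000000e+00  1.00000000e+00]] 58.31651526125795
from [534.7 -91.2 241.4] yaw 69.9 tilt [ 0.003 -0.003 -1.   ] F [0.  0.3 0.5] op 60.1 t 3.525
j [-0.29  0.34  1.73 -0.    1.06 -1.51]
[[-1.8, 0.02, 5.43], [0, np.float64(0.16), 0], 6.0]
[[-1.82, 0.02, 5.43], [0, np.float64(0.16), 0], 6.0]
[[-1.83, 0.02, 5.42], [0, np.float64(0.16), 0], 6.0]
[[-1.85, 0.02, 5.42], [0, np.float64(0.16), 0], 6.0]
[[-1.86, 0.02, 5.41], [0, np.float64(0.16), 0], 6.0]
[[-1.88, 0.02, 5.41], [0, np.float64(0.16), 0], 6.0]
```

View pics/w1.png

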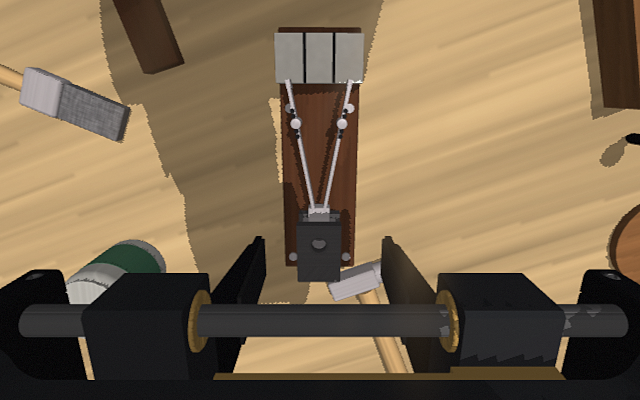

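The wrist picture shows the fork hole at about (319,244), the scribed lines at (304,57) and (334,57), and the boss tops at (295,123) and (342,123). The stand runs straight down the picture. Next I go to the rack.

>>> apply_moves([
  [[-2.0,0,6.0],[0,0,0],6],
  [[-2.0,0,6.0],[0,0,0],6],
  [[-2.0,0,6.0],[0,0,0],6],
  [[-2.0,0,6.0],[0,0,0],6],
  [[-2.0,0,6.0],[0,0,0],6],
])

```text
t: 4.15
eef_pos: [546.2, 221.4, 241.2]
tcp_rot: [-1.572, -0.007, -0.366]
ft_force: [0.0, -0.9, -0.1]
opening: 0.629
```

```bash
python3 - <<'E'
from look import *
s,p=look(['pin_head','fat_pin_head','rack'],'w2.png',3)
print(s['eef_pos'],s['tcp_rot'])
E
python3 plan.py 550 251 140 69 5 6
```

```text
pin_head 0.72 [625.7 249.7  80.9] [377. 242.]
pin_head 0.72 [571.5 320.   76.1] [428. 167.]
pin_head 0.59 [550.  247.7  85. ] [350. 175.]
fat_pin_head 0.84 [458.1 251.1  76.4] [318.  77.]
rack 0.71 [507.4 255.3   1.8] [338. 121.]
[546.235054   221.4052625  241.21606165] [-1.57194684 -0.00656351 -0.36618285]
from [546.  220.4 240.7] yaw 69.2 tilt [ 0.005 -0.004 -1.   ] F [-0.2 -0.2  0.1] op 59.9 t 4.35
j [ 0.27  0.41  1.62 -0.01  1.11 -0.93]
[[-0.14, 2.01, 0.6], [0, np.float64(0.04), 0], 6.0]
[[-0.14, 2.01, 0.6], [0, np.float64(0.04), 0], 6.0]
[[-0.14, 2.01, 0.6], [0, np.float64(0.04), 0], 6.0]
[[-0.14, 2.01, 0.6], [0, np.float64(0.04), 0], 6.0]
[[-0.14, 2.01, 0.6], [0, np.float64(0.04), 0], 6.0]
```

View pics/w2.png

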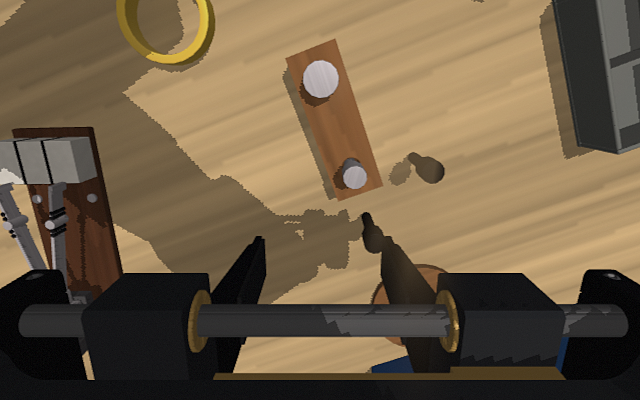

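The slim pin's head top is at about (355,178), the fat pin's at (321,79), and the black ones at (428,167) and (372,240). I'll refine the slim head and the fork hole from pixels.

```bash
python3 - <<'E'
from h import *
s=readout.state();p=read_camera('wrist');im=p['img']
g=cv2.cvtColor(im,cv2.COLOR_RGB2HSV)
m=((g[...,1]<50)&(g[...,2]>150)).astype(np.uint8);m2=np.zeros_like(m);m2[155:200,330:385]=m[155:200,330:385]
n,l,st,c=cv2.connectedComponentsWithStats(m2);i=1+np.argmax(st[1:,4]);print(st[i],c[i])
print('pin',onz(p,c[i],96,s))
r=onz(p,(c[i][0]+st[i][2]/2,c[i][1]),96,s)-onz(p,(c[i][0]-st[i][2]/2,c[i][1]),96,s);print(np.linalg.norm(r))
t=read_camera('top');im=t['img'];g=cv2.cvtColor(im,cv2.COLOR_RGB2HSV)
m=((g[...,1]<50)&(g[...,2]>150)).astype(np.uint8);m2=np.zeros_like(m);m2[170:195,200:220]=m[170:195,200:220]
n,l,st,c=cv2.connectedComponentsWithStats(m2);i=1+np.argmax(st[1:,4]);print(st[i],c[i],onz(t,c[i],96))
E
python3 plan.py 550 251 140 69 5 6|head -2
python3 - <<'E'
import cv2
a=cv2.imread('pics/w2.png')[150:205,320:440];cv2.imwrite('pics/c2.png',cv2.resize(a,(720,330),interpolation=2))
E
```

```text
[345 167  23  22 399] [356.21303258 177.29072682]
pin [550.53962465 251.29944059  96.        ]
20.775544041118014
from [546.3 218.8 241. ] yaw 69.0 tilt [ 0.005 -0.004 -1.   ] F [ 0.3 -0.3  0.2] op 60.2 t 4.45
j [ 0.27  0.41  1.62 -0.01  1.11 -0.93]Traceback (most recent call last):
  File "<stdin>", line 10, in <module>
    return _wrapfunc(a, 'argmax', axis=axis, out=out, **kwds)
    return bound(*args, **kwds)
ValueError: attempt to get argmax of an empty sequence
```

View pics/c2.png

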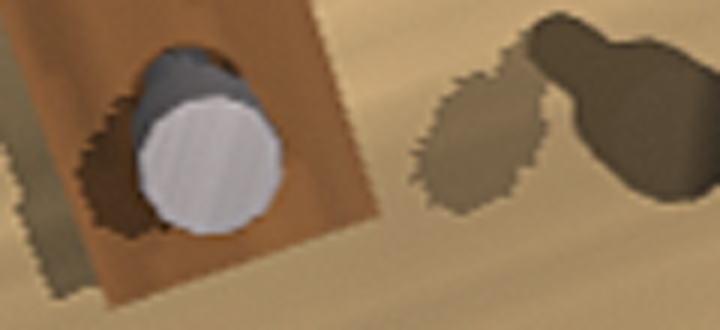

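The crop confirms it: a grey steel pin with a tall head, in the hole at the rack's far end. I'll go over it and down.

>>> apply_moves([
  [[-0.2,2.0,0.6],[0.06,0,0.06],6],
  [[-0.2,2.0,0.6],[0.06,0,0.06],6],
  [[-0.1,2.0,0.6],[0.06,0,0.06],6],
  [[-0.1,2.0,0.6],[0.06,0,0.06],6],
  [[-0.1,2.0,0.6],[0.06,0,0.06],6],
])

```text
t: 5.08
eef_pos: [554.1, 240.4, 141.1]
tcp_rot: [-1.565, -0.005, -0.38]
ft_force: [0.7, 0.5, 0.3]
opening: 0.63
```

```bash
python3 plan.py 550.5 251.3 74 69 5 5;python3 - <<'E'
from h import *
s=readout.state();p=read_camera('wrist');im=p['img'];save(p,'w3.png')
g=cv2.cvtColor(im,cv2.COLOR_RGB2HSV)
m=((g[...,1]<50)&(g[...,2]>130)).astype(np.uint8)
u=px(p,[550.5,251.3,96],s);print(u)
u=u.astype(int);q=np.zeros_like(m);sl=np.s_[max(u[1]-30,0):u[1]+30,u[0]-35:u[0]+35];q[sl]=m[sl]
n,l,st,c=cv2.connectedComponentsWithStats(q)
for i in range(1,n):
  if st[i,4]>50: print(st[i],c[i],onz(p,c[i],96,s))
E
python3 plan.py 550.5 251.3 74 69 5 5 | head -1
```

```text
from [554.1 240.4 141.1] yaw 68.2 tilt [ 0.006  0.004 -1.   ] F [0.7 0.5 0.3] op 59.9 t 5.075
j [ 0.3   0.54  1.7   0.    0.9  -0.89]
[[-0.15, 1.34, 0.18], [0, np.float64(-0.15), 0], 5.0]
[[-0.15, 1.34, 0.18], [0, np.float64(-0.15), 0], 5.0]
[[-0.15, 1.34, 0.18], [0, np.float64(-0.15), 0], 5.0]
[[-0.15, 1.34, 0.18], [0, np.float64(-0.15), 0], 5.0]
[[-0.15, 1.34, 0.18], [0, np.float64(-0.15), 0], 5.0]
[335.24322918 212.76260691]
[319 197  33  32 813] [334.86592866 212.63468635] [550.33006821 251.10786048  96.        ]
from [553.3 240.5 138.5] yaw 68.2 tilt [ 0.003  0.003 -1.   ] F [-1.  -1.  -2.6] op 59.9 t 5.125
```

>>> apply_moves([
  [[-0.35,0.5,0.45],[0,0,0],5],
  [[-0.35,0.5,0.45],[0,0,0],5],
  [[0,1.0,0],[0,0,0],5],
  [[0,0,0],[0,0,0],5],
  [[0,0,0],[0,0,0],5],
])

```text
t: 5.75
eef_pos: [551.0, 249.7, 119.2]
tcp_rot: [-1.566, -0.003, -0.383]
ft_force: [1.0, -0.3, -0.4]
opening: 0.524
```

```bash
cat > st.py <<'E'
from look import *
import sys
# averaged state using camera calls to tick time
def avg(n=4):
    P=[];Z=[];F=[]
    for i in range(n):
        s=readout.state();P.append(s['eef_pos']);Z.append(Rt(s));F.append(s['ft_force']);read_camera('wrist')
    P=np.array(P);M=np.mean(Z,0);return P.mean(0),P.std(0),M,np.mean(F,0),s
if __name__=='__main__':
    P,sd,M,F,s=avg();print('pos',P.round(2),'sd',sd.round(2),'yaw',np.degrees(np.arctan2(M[1,2],M[0,2])).round(2),'y',M[:,1].round(4),'F',F.round(1),'op',round(s['opening']*95.1,2),'t',s['t'])
    if len(sys.argv)>3:
        d=np.array([float(q) for q in sys.argv[1:4]])-P;print('delta tool cm',(M.T@d/10).round(2),'turn xz deg to vertical',np.degrees(M.T@np.cross(M[:,1],[0,0,-1])).round(2))
E
python3 st.py 550.5 251.2 74
```

```text
pos [551.   249.71 119.16] sd [0.01 0.01 0.01] yaw 68.04 y [ 0.005   0.0033 -1.    ] F [ 0.2 -0.2 -0.3] op 49.49 t 5.9
delta tool cm [-0.12  4.52  0.1 ] turn xz deg to vertical [-0.28 -0.    0.2 ]
```

>>> apply_moves([
  [[-0.1,1.0,0.1],[-0.3,0,0.2],5],
  [[0,1.5,0],[0,0,0],5],
  [[0,1.2,0],[0,0,0],5],
  [[0,0.8,0],[0,0,0],5],
  [[0,0,0],[0,0,0],5],
])

```text
t: 6.58
eef_pos: [550.0, 251.0, 70.0]
tcp_rot: [-1.572, 0.001, -0.383]
ft_force: [0.2, 0.8, 0.1]
opening: 0.527
```

```bash
python3 st.py 550.5 251.2 74
```

```text
pos [550.24 251.08  70.63] sd [0.18 0.06 0.44] yaw 68.05 y [-1.2e-03 -7.0e-04 -1.0e+00] F [0.7 0.5 0.4] op 49.93 t 6.725
delta tool cm [ 0.02 -0.34  0.02] turn xz deg to vertical [ 0.06 -0.   -0.05]
```

>>> apply_moves([
  [[0,-0.3,0],[0,0,0],5],
  [[0,0,0],[0,0,0],4],
  [[0,0,0],[0,0,0],2],
  [[0,0,0],[0,0,0],1],
  [[0,0,0],[0,0,0],1],
])

```text
t: 7.4
eef_pos: [550.9, 251.3, 75.6]
tcp_rot: [-1.57, -0.002, -0.383]
ft_force: [-0.4, -0.0, -0.2]
opening: 0.212
```

```bash
python3 st.py 550.5 251.2 74
```

```text
pos [550.93 251.31  75.64] sd [0.   0.02 0.01] yaw 68.05 y [ 1.7e-03  2.0e-04 -1.0e+00] F [ 0.  -0.2 -0. ] op 20.57 t 7.55
delta tool cm [-0.04  0.16 -0.03] turn xz deg to vertical [-0.05  0.    0.09]
```

>>> apply_moves([
  [[0,-0.5,0],[0,0,0],1],
  [[0,-2.0,0],[0,0,0],1],
  [[0,-3.5,0],[0,0,0],1],
  [[0,-3.5,0],[0,0,0],1],
  [[0,-2.0,0],[0,0,0],1],
])

```text
t: 8.22
eef_pos: [549.9, 251.0, 193.0]
tcp_rot: [-1.573, 0.002, -0.383]
ft_force: [-0.0, -0.2, -1.4]
opening: 0.216
```

```bash
python3 - <<'E'
from look import *
s,p=look(['pin_head','pin_shoulder'],None,3)
s2,q=look(['pin_head','pin_shoulder'],'s1.png',3,'side')
a=p['img'][150:400,120:520];u=px(q,s['eef_pos']).astype(int);b=q['img'][max(u[1]-60,0):u[1]+90,max(u[0]-80,0):u[0]+80]
b=cv2.resize(b,(400,int(b.shape[0]*400/b.shape[1])));cv2.imwrite('pics/c3.png',np.vstack([a,b])[...,::-1])
E
python3 plan.py 597 -116 195 69 7 1
```

```text
pin_head 0.97 [551.1 247.3 201.6] [316. 266.]
pin_head 0.72 [573.8 318.6  74.1] [408. 190.]
pin_shoulder 0.91 [572.2 317.3  61.5] [403. 185.]
pin_shoulder 0.57 [548.  247.8 188. ] [315. 249.]
pin_head 0.83 [574.5 315.5  78. ] [182. 281.]
pin_head 0.75 [623.3 242.6  70.5] [192. 252.]
pin_head 0.56 [546.  257.7 199.1] [213. 203.]
pin_shoulder 0.86 [619.7 246.9  59.3] [192. 259.]
pin_shoulder 0.82 [549.7 250.5 188. ] [215. 206.]
pin_shoulder 0.65 [571.8 322.1  62.1] [182. 292.]
from [549.2 250.7 189.8] yaw 68.0 tilt [-0.006 -0.002 -1.   ] F [ 0.4 -0.1  0.5] op 20.2 t 8.525
j [ 0.32  0.49  1.64 -0.    1.02 -0.87]
[[2.59, -0.07, -4.6], [0, np.float64(-0.14), 0], 1.0]
[[2.58, -0.07, -4.61], [0, np.float64(-0.14), 0], 1.0]
[[2.57, -0.07, -4.62], [0, np.float64(-0.14), 0], 1.0]
[[2.56, -0.07, -4.62], [0, np.float64(-0.14), 0], 1.0]
[[2.55, -0.07, -4.63], [0, np.float64(-0.14), 0], 1.0]
[[2.54, -0.07, -4.63], [0, np.float64(-0.14), 0], 1.0]
[[2.53, -0.07, -4.64], [0, np.float64(-0.14), 0], 1.0]
```

View pics/c3.png

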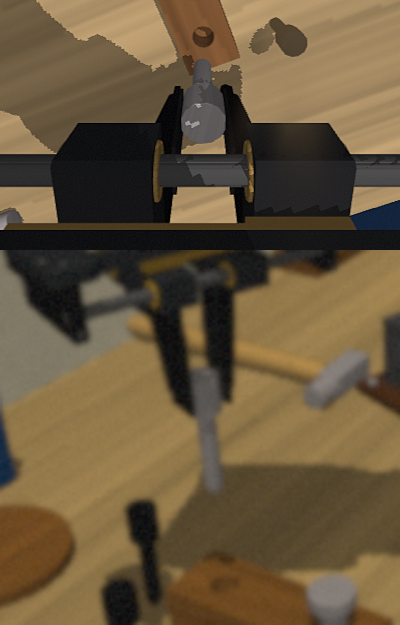

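The slim pin is firmly in the fingers and upright, and the rack's far hole is empty. I'll carry it to just behind the fork, so the hole stays visible.

>>> apply_moves([
  [[2.8,-0.1,-4.0],[0,0,0],1],
  [[2.8,-0.1,-4.0],[0,0,0],1],
  [[2.8,-0.1,-4.0],[0,0,0],1],
  [[2.8,0,-4.0],[0,0,0],1],
  [[2.8,0,-4.0],[0,0,0],1],
])

```text
t: 9.15
eef_pos: [603.8, 9.2, 186.9]
tcp_rot: [-1.579, 0.013, -0.377]
ft_force: [1.4, 1.7, -1.4]
opening: 0.218
```

>>> apply_moves([
  [[2.8,0,-4.0],[0,0,0],1],
  [[2.8,0,-4.0],[0,0,0],1],
  [[2.8,0,-3.5],[0,0,0],1],
  [[0,0,0],[0,0,0],1],
  [[0,0,0],[0,0,0],1],
])

```text
t: 9.78
eef_pos: [638.6, -136.2, 179.7]
tcp_rot: [-1.579, 0.022, -0.382]
ft_force: [-0.3, -0.9, -0.4]
opening: 0.211
```

Run:
```python
from look import *
from st import avg
avg(3)
s,p=look(['clevis_top','pin_shoulder','grip_mid','line_left','line_right'],'w4.png',1)
print(s['eef_pos'],s['tcp_rot'])
u=px(p,[596,-114,84],s).astype(int);x0=max(u[0]-80,0);y0=max(u[1]-60,0);print(x0,y0,'hole guess',u)
c=p['img'][y0:y0+150,x0:x0+160];cv2.imwrite('pics/c4.png',cv2.resize(np.clip(c.astype(float)*1.5,0,255).astype(np.uint8),None,fx=4,fy=4,interpolation=2)[...,::-1])
```

```text
pin_shoulder 0.75 [ 637.6 -134.5  178.6] [323. 250.]
line_left 0.7 [ 637.  -134.6  188.6] [322. 257.]
[ 638.87838915 -135.43471199  180.51971846] [-1.5795276   0.02082747 -0.38038175]
248 81 hole guess [328 141]
```

View pics/c4.png

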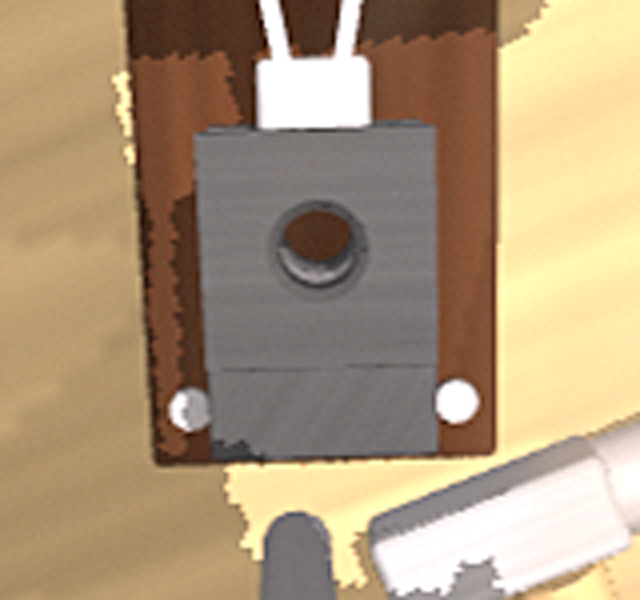

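The fork hole centre is at about (328,142). I can see through it, so the lug is aligned. The held pin's tip shows at about (322,209).

```bash
python3 - <<'E'
from h import *
s=readout.state();p=read_camera('wrist')
c=(328.0,142.1);print('hole',onz(p,c,84,s))
# quad centre of the fork top
q=np.array([onz(p,(248+a/4,81+b/4),84,s) for a,b in [(195,128),(437,122),(437,366),(209,370)]]);print(q.round(1),q.mean(0))
M=Rt(s);P=np.array(s['eef_pos'])
off=-0.045*10*M[:,0]
print('tip px',px(p,P+off+65.6*M[:,1],s),'edge +-4mm',px(p,P+off+65.6*M[:,1]+4*M[:,2],s),px(p,P+off+65.6*M[:,1]-4*M[:,0],s))
t=read_camera('top');X=onz(t,(0,0),84)
cv2.imwrite('pics/top1.png',t['img'][...,::-1])
g=cv2.cvtColor(t['img'],cv2.COLOR_RGB2GRAY);u=px(t,[596,-114,84]);print(u);u=u.astype(int);print(g[u[1]-9:u[1]+10,u[0]-9:u[0]+10])
for r in [(15,)]: print('top-cam dxy per px',onz(t,(u[0]+1,u[1]),84)-onz(t,(u[0],u[1]),84))
E
python3 st.py 596 -114 156
```

```text
hole [ 596.45361544 -115.09733021   84.        ]
[[ 568.3 -128.6   84. ]
 [ 583.7  -87.1   84. ]
 [ 626.2 -102.8   84. ]
 [ 610.8 -143.6   84. ]] [ 597.25527093 -115.52557662   84.        ]
tip px [321.96547935 213.03866815] edge +-4mm [327.69542854 213.04056443] [321.96406015 207.58577563]
[347.16995879 160.4388695 ]
[[58 57 59 58 58 58 57 57 59 57 59 58 59 60 58 60 58 60 58]
 [58 57 57 58 56 59 58 58 58 59 58 57 56 57 57 59 57 60 60]
 [59 56 57 57 59 61 59 58 59 59 56 58 61 58 60 59 60 58 58]
 [56 57 58 57 58 57 58 57 59 60 59 59 61 59 59 59 61 58 59]
 [60 58 59 57 57 58 58 60 59 58 58 59 58 59 59 58 57 59 61]
 [58 56 59 58 57 56 61 56 58 57 58 58 57 59 58 59 58 59 60]
 [58 59 59 59 59 58 59 59 59 59 59 60 60 60 56 59 59 59 59]
 [59 58 56 57 59 57 59 56 58 57 55 56 58 58 58 59 60 58 60]
 [58 58 61 57 59 58 58 58 58 58 58 58 59 57 57 59 58 60 59]
 [58 58 57 60 57 59 60 58 56 57 57 59 58 60 58 61 59 60 60]
 [58 57 57 59 58 57 58 59 58 58 58 58 59 59 58 60 59 60 59]
 [57 58 58 58 58 60 58 60 59 59 59 58 59 59 57 58 58 59 60]
 [59 58 59 59 58 58 58 58 58 57 59 57 59 60 58 59 59 59 60]
 [58 57 58 57 57 56 58 57 60 58 59 57 58 58 58 60 59 58 57]
 [58 60 60 59 59 58 57 59 58 58 56 59 59 57 58 58 59 58 58]
 [59 58 58 58 58 60 57 56 56 59 59 58 60 58 59 58 59 58 59]
 [56 57 58 58 59 58 56 58 57 58 57 57 60 57 57 59 58 58 60]
 [58 58 57 59 59 59 60 58 59 59 59 58 57 59 57 58 58 59 59]
 [60 58 59 58 59 60 57 57 58 57 59 58 57 58 58 59 58 57 59]]
top-cam dxy per px [-0.06250327 -2.65823161  0.        ]
pos [ 639.12 -136.36  180.94] sd [0.01 0.07 0.03] yaw 68.17 y [-2.170e-02 -7.000e-04 -9.998e-01] F [ 0.5  0.3 -1.3] op 19.99 t 10.475
delta tool cm [-4.78  2.59  0.49] turn xz deg to vertical [ 0.5  -0.   -1.14]
```

>>> apply_moves([
  [[0,0,0],[0.5,0,-1.1],1],
  [[-1.8,0,0.2],[0,-0.9,0],1],
  [[-1.8,0,0.2],[0,-0.9,0],1],
  [[-0.9,0,0],[0,0,0],1],
  [[0,0.8,0],[0,0,0],1],
])

```text
t: 11.15
eef_pos: [597.8, -116.5, 173.0]
tcp_rot: [-1.569, -0.004, -0.35]
ft_force: [0.8, 0.1, -0.8]
opening: 0.215
```

```bash
python3 st.py 597.1 -115.4 156
```

```text
pos [ 597.69 -116.51  172.03] sd [0.12 0.05 0.59] yaw 69.94 y [ 3.1e-03  4.0e-04 -1.0e+00] F [ 0.5 -0.  -0.9] op 20.02 t 11.3
delta tool cm [-0.1   1.6   0.08] turn xz deg to vertical [-0.08 -0.    0.16]
```

>>> apply_moves([
  [[-0.1,0.5,0.1],[-0.1,0,0.15],1],
  [[0,0.6,0],[0,0,0],1],
  [[0,0.3,0],[0,0,0],1],
  [[0,0,0],[0,0,0],1],
  [[0,0,0],[0,0,0],1],
])

```text
t: 11.98
eef_pos: [597.9, -115.6, 156.6]
tcp_rot: [-1.571, 0.001, -0.35]
ft_force: [-0.3, -0.6, 0.2]
opening: 0.216
```

```bash
python3 st.py 597.1 -115.4 149.6
python3 - <<'E'
from look import *
s=readout.state();p=read_camera('wrist');q=read_camera('side')
u=px(p,[596.5,-115.1,84],s).astype(int);print(u);x0,y0=u[0]-50,u[1]-50
a=cv2.resize(p['img'][y0:y0+100,x0:x0+100],(400,400),interpolation=2)
v=px(q,[596.5,-115.1,84]).astype(int);b=cv2.resize(q['img'][v[1]-30:v[1]+30,v[0]-30:v[0]+30],(400,400),interpolation=2);print(v,x0,y0)
cv2.imwrite('pics/c5.png',np.clip(np.hstack([a,b]).astype(float)*1.5,0,255).astype(np.uint8)[...,::-1])
E
```

```text
pos [ 597.9  -115.55  156.68] sd [0.01 0.01 0.05] yaw 69.93 y [-8.e-04 -2.e-04 -1.e+00] F [-0.1  0.  -0.7] op 20.53 t 12.125
delta tool cm [-0.08  0.71 -0.01] turn xz deg to vertical [ 0.03 -0.   -0.04]
[321 208]
[303 172] 271 158
```

View pics/c5.png

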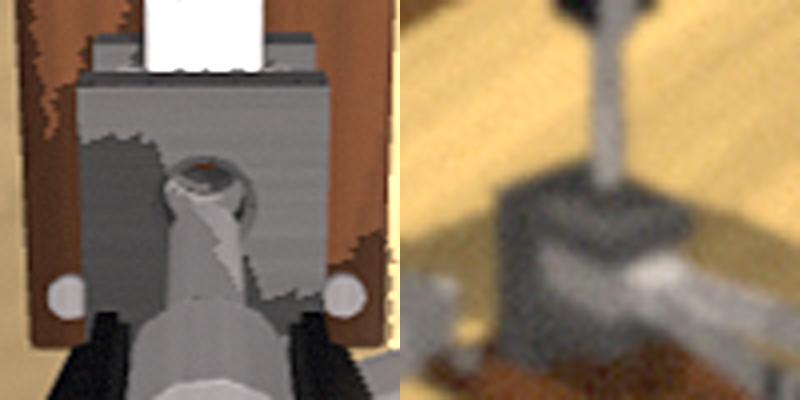

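In the wrist crop the tip sits about 1 mm left of the hole's centre, which is tool +z. I'll nudge it over and lower gently.

>>> apply_moves([
  [[-0.1,0,0.1],[0,0,0],1],
  [[0,0.4,0],[0,0,0],1],
  [[0,0.5,0],[0,0,0],1],
  [[0,0.4,0],[0,0,0],1],
  [[0,0,0],[0,0,0],1],
])

```text
t: 12.9
eef_pos: [597.1, -114.1, 142.6]
tcp_rot: [-1.571, 0.001, -0.35]
ft_force: [0.6, 0.0, -1.0]
opening: 0.212
```

```bash
python3 st.py 597.1 -115 93
```

```text
pos [ 597.21 -114.13  142.86] sd [0.08 0.03 0.2 ] yaw 69.93 y [-7.e-04 -3.e-04 -1.e+00] F [-0.3 -0.2 -1.2] op 20.62 t 13.05
delta tool cm [ 0.02  4.99 -0.08] turn xz deg to vertical [ 0.03  0.   -0.03]
```

The tip is about 7 mm into the hole with no contact force, so I'll keep lowering.

>>> apply_moves([
  [[0,0.5,0],[0,0,0],1],
  [[0,0.5,0],[0,0,0],1],
  [[0,0.5,0],[0,0,0],1],
  [[0,0.4,0],[0,0,0],1],
  [[0,0,0],[0,0,0],1],
])

```text
t: 13.72
eef_pos: [597.3, -114.2, 122.7]
tcp_rot: [-1.571, 0.0, -0.35]
ft_force: [0.6, 0.2, -0.8]
opening: 0.212
```

```bash
python3 st.py 597.1 -115 91
```

```text
pos [ 597.37 -114.2   122.97] sd [0.08 0.02 0.19] yaw 69.93 y [ 1.e-04 -5.e-04 -1.e+00] F [ 0.1  0.  -0.8] op 20.14 t 13.875
delta tool cm [ 0.    3.2  -0.08] turn xz deg to vertical [0.03 0.   0.01]
```

>>> apply_moves([
  [[0,0.6,0],[0,0,0],1],
  [[0,0.6,0],[0,0,0],1],
  [[0,0.6,0],[0,0,0],1],
  [[0,0.6,0],[0,0,0],1],
  [[0,0.3,0],[0,0,0],1],
])

```text
t: 14.55
eef_pos: [597.5, -114.4, 94.5]
tcp_rot: [-1.571, -0.001, -0.35]
ft_force: [-0.1, -0.6, -0.1]
opening: 0.216
```

```bash
python3 st.py 597.1 -115 89.6
```

```text
pos [ 597.44 -114.44   94.58] sd [0.04 0.01 0.21] yaw 69.93 y [ 6.e-04 -9.e-04 -1.e+00] F [-0.3 -0.3 -1. ] op 20.43 t 14.7
delta tool cm [-0.01  0.5  -0.06] turn xz deg to vertical [0.04 0.   0.05]
```

>>> apply_moves([
  [[0,0.3,0],[0,0,0],1],
  [[0,0.15,0],[0,0,0],1],
  [[0,0.1,0],[0,0,0],1],
  [[0,0,0],[0,0,0],1],
  [[0,0,0],[0,0,0],1],
])

```text
t: 15.38
eef_pos: [597.7, -114.6, 89.8]
tcp_rot: [-1.572, -0.002, -0.35]
ft_force: [-0.9, -1.4, -0.4]
opening: 0.213
```

```bash
python3 st.py 597.1 -115 89.6
```

```text
pos [ 597.72 -114.61   89.78] sd [0.02 0.01 0.01] yaw 69.94 y [ 0.0018 -0.0015 -1.    ] F [-0.9 -1.2 -0.9] op 20.43 t 15.525
delta tool cm [-0.04  0.02 -0.06] turn xz deg to vertical [0.04 0.   0.13]
```

>>> apply_moves([
  [[0,0.1,0],[0,0,0],1],
  [[0,0,0],[0,0,0],4],
  [[0,0,0],[0,0,0],4],
  [[0,0,0],[0,0,0],4],
  [[0,0,0],[0,0,0],4],
])

```text
t: 16.2
eef_pos: [598.2, -114.4, 89.8]
tcp_rot: [-1.571, -0.004, -0.35]
ft_force: [0.9, -0.4, -0.2]
opening: 0.419
```

```bash
python3 st.py 597.1 -115 89.6
```

```text
pos [ 598.19 -114.45   89.78] sd [0.01 0.02 0.01] yaw 69.94 y [ 0.0033 -0.0015 -1.    ] F [-0.1 -0.1  0.1] op 39.77 t 16.35
delta tool cm [-0.08  0.02 -0.09] turn xz deg to vertical [ 0.02 -0.    0.21]
```

>>> apply_moves([
  [[0,-1.5,0],[0,0,0.2],4],
  [[0,-3.0,0],[0,0,0],5],
  [[0,-3.0,0],[0,0,0],7],
  [[0,-1.5,0],[0,0,0],7],
  [[0,0,0],[0,0,0],7],
])

```text
t: 17.02
eef_pos: [598.3, -114.5, 185.4]
tcp_rot: [-1.571, -0.001, -0.35]
ft_force: [-0.9, 0.4, 0.3]
opening: 0.725
```

Run:
```python
from look import *
from st import avg
avg(3)
s,p=look(['clevis_top','pin_head','pin_shoulder','grip_mid','tip_left','tip_right','line_left','line_right','jaw_left','jaw_right'],'w5.png',2)
s2,q=look(['pin_head','pin_shoulder'],None,2,'side');print(s['eef_pos'],s['tcp_rot'])
v=px(q,[540,-95,70]).astype(int);b=cv2.resize(q['img'][v[1]-60:v[1]+60,v[0]-90:v[0]+70],(533,400),interpolation=2)
a=p['img'][:400,180:460]
cv2.imwrite('pics/c6.png',np.hstack([cv2.resize(a,(280,400)),b[:,:500]])[...,::-1])
```

```text
clevis_top 0.81 [ 597.1 -115.2   84.5] [321. 200.]
pin_head 0.88 [ 595.5 -119.6   97.3] [314. 205.]
pin_shoulder 0.87 [ 597.5 -114.8   83.7] [321. 200.]
pin_shoulder 0.59 [ 596.9 -112.5    1.8] [324. 176.]
jaw_left 0.88 [ 567.5 -111.5   61.3] [313. 158.]
jaw_left 0.61 [ 600.  -113.9   98.8] [324. 208.]
jaw_right 0.86 [573.9 -99.3  67.7] [329. 162.]
pin_head 0.73 [574.8 317.   75.7] [182. 282.]
pin_head 0.62 [621.4 243.6  71.1] [192. 252.]
pin_shoulder 0.88 [621.6 245.2  56.7] [192. 259.]
pin_shoulder 0.86 [574.5 322.   59.4] [181. 292.]
[ 597.62986904 -114.28029275  183.36139039] [-1.57116983  0.00250941 -0.35024652]
```

View pics/c6.png

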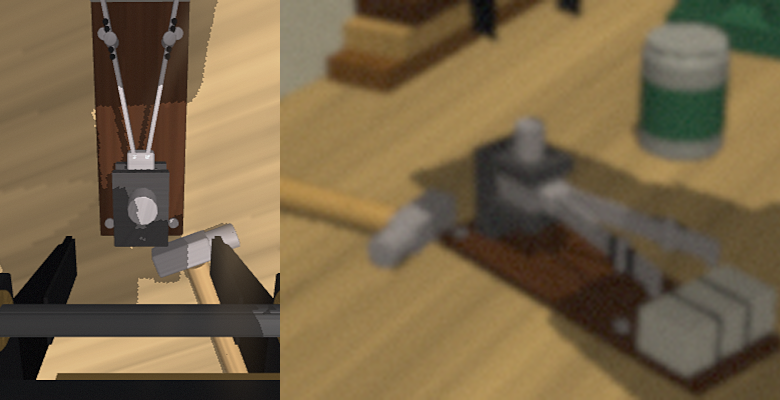

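The pin is seated: its head is on the fork and the network puts the shoulder at z 83.7. The arms lie symmetrically about column 320 with boss tops at about (288,36) and (353,36). Next I go over the grip point.

>>> apply_moves([
  [[-2.4,0,0],[0,0,0],7],
  [[-3.0,0.5,0],[0,0,0],7],
  [[-3.0,1.5,0],[0,0,0],7],
  [[-2.6,2.0,0],[0,0,0],7],
  [[0,1.5,0],[0,0,0],7],
])

```text
t: 18.5
eef_pos: [492.0, -75.7, 129.0]
tcp_rot: [-1.571, -0.002, -0.35]
ft_force: [0.1, 0.3, -0.5]
opening: 0.734
```

```bash
python3 st.py 483.9 -74.1 43
python3 - <<'E'
from look import *
s,p=look(['grip_mid','tip_left','tip_right','line_left','line_right'],'w6.png',1)
for X in ([596.7,-115.1,84],[483.9,-74.1,71],[446.3,-60.4,44]): print(px(p,X,s))
E
```

```text
pos [492.62 -76.01 128.53] sd [0.57 0.23 0.62] yaw 69.92 y [ 1.3e-03 -7.0e-04 -1.0e+00] F [ 0.   0.2 -0.3] op 70.1 t 18.65
delta tool cm [-0.9   8.55 -0.12] turn xz deg to vertical [0.01 0.   0.08]
tip_left 0.95 [438.  -90.6  51.5] [275. 142.]
tip_right 0.57 [454.7 -34.6  51.1] [359. 137.]
line_right 0.66 [447.5 -50.7  44.3] [334. 134.]
[320.62839124 363.84241891]
[320.15025485 202.43067614]
[320.25253481 137.37640757]
```

View pics/w6.png

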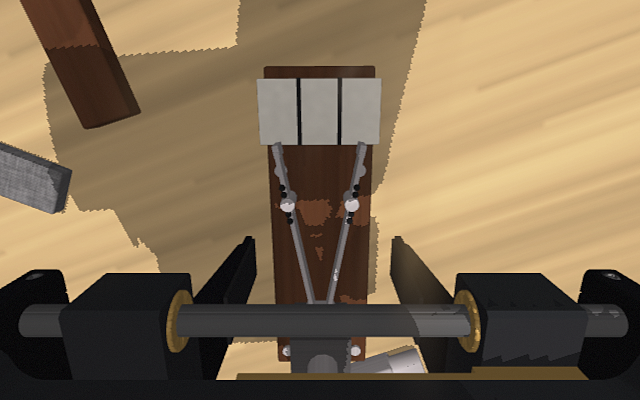

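Tips are at about (275,142) and (360,142) and boss tops at (288,206) and (352,206), symmetric about column 320. The fingers lie outside both bosses, so I'll descend.

>>> apply_moves([
  [[-0.7,1.0,-0.1],[0,0,0],7],
  [[0,2.0,0],[0,0,0],7],
  [[0,2.0,0],[0,0,0],7],
  [[0,2.0,0],[0,0,0],7],
  [[0,0,0],[0,0,0],7],
])

```text
t: 19.62
eef_pos: [484.8, -74.5, 56.2]
tcp_rot: [-1.571, -0.003, -0.351]
ft_force: [-0.6, 0.5, 0.0]
opening: 0.734
```

```bash
python3 st.py 484.3 -74.2 43
```

```text
pos [485.36 -74.67  57.15] sd [0.43 0.11 0.66] yaw 69.91 y [ 0.0041 -0.0015 -1.    ] F [-0.   0.   0.8] op 70.19 t 19.775
delta tool cm [-0.12  1.41  0.01] turn xz deg to vertical [-0.   -0.    0.25]
```

>>> apply_moves([
  [[-0.1,1.0,0],[0,0,0.2],7],
  [[0,0.3,0],[0,0,0],6],
  [[0,0,0],[0,0,0],5.5],
  [[0,0,0],[0,0,0],5],
  [[0,0,0],[0,0,0],4.5],
])

```text
t: 20.45
eef_pos: [484.9, -74.5, 45.2]
tcp_rot: [-1.571, -0.003, -0.35]
ft_force: [-2.8, 0.3, -0.8]
opening: 0.492
```

>>> apply_moves([
  [[0,0,0],[0,0,0],4.2],
  [[0,0,0],[0,0,0],3.9],
  [[0,0,0],[0,0,0],3.6],
  [[0,0,0],[0,0,0],3.4],
  [[0,0,0],[0,0,0],3.3],
])

```text
t: 21.08
eef_pos: [483.9, -74.2, 45.1]
tcp_rot: [-1.571, -0.001, -0.35]
ft_force: [-3.2, 0.6, 1.1]
opening: 0.349
```

```bash
python3 st.py 484.3 -74.2 43
python3 - <<'E'
from look import *
s,p=look(['tip_left','tip_right','line_left','line_right'],'w7.png',1)
u=px(p,[446.3,-60.4,48],s).astype(int);y0=max(u[1]-70,0);print(u,y0)
cv2.imwrite('pics/c7.png',cv2.resize(p['img'][y0:y0+140,u[0]-100:u[0]+100],None,fx=4,fy=4,interpolation=2)[...,::-1])
E
```

```text
pos [483.96 -74.2   45.15] sd [0.02 0.01 0.  ] yaw 69.94 y [ 1.1e-03 -5.0e-04 -1.0e+00] F [-3.3  0.8  0.5] op 33.27 t 21.225
delta tool cm [0.03 0.22 0.01] turn xz deg to vertical [0.01 0.   0.07]
tip_left 0.71 [443.7 -73.2  51.3] [295. 186.]
tip_right 0.98 [448.9 -45.8  49. ] [352. 176.]
line_left 0.95 [440.4 -73.5  48. ] [292. 179.]
[321 180] 110
```

View pics/c7.png

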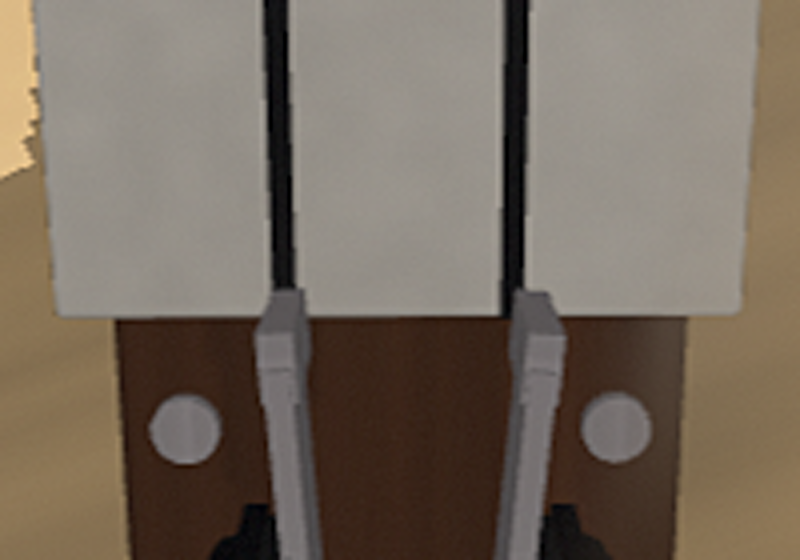

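The points stand almost over the lines. Tips are at (288,292) and (532,292) in the crop, lines at (283,292) and (513,292). That makes the gap about 29 mm, so I'll close another 0.8 mm and hold.

>>> apply_moves([
  [[0,0,0],[0,0,0],3.25],
  [[0,0,0],[0,0,0],3.22],
  [[0,0,0],[0,0,0],3.22],
  [[0,0,0],[0,0,0],3.22],
  [[0,0,0],[0,0,0],3.22],
])

```text
t: 22.15
eef_pos: [484.0, -74.2, 45.2]
tcp_rot: [-1.571, -0.001, -0.35]
ft_force: [-3.6, 1.0, 1.4]
opening: 0.339
```

>>> apply_moves([
  [[0,0,0],[0,0,0],3.22],
  [[0,0,0],[0,0,0],3.22],
  [[0,0,0],[0,0,0],3.22],
  [[0,0,0],[0,0,0],3.22],
  [[0,0,0],[0,0,0],3.22],
])

```text
t: 22.78
eef_pos: [484.0, -74.2, 45.2]
tcp_rot: [-1.571, -0.001, -0.35]
ft_force: [-2.8, 0.7, 0.5]
opening: 0.338
```

```bash
python3 st.py 484.3 -74.2 43
python3 - <<'E'
from look import *
s,p=look(['tip_left','tip_right','line_left','line_right'],'w8.png',1)
s2,q=look(['tip_left','tip_right','pin_shoulder','clevis_top'],None,2,'side')
u=px(p,[446.3,-60.4,48],s).astype(int);y0=max(u[1]-70,0)
a=cv2.resize(p['img'][y0+50:y0+120,u[0]-70:u[0]+70],None,fx=5,fy=5,interpolation=2)
v=px(q,[540,-95,70]).astype(int);b=cv2.resize(q['img'][v[1]-40:v[1]+30,v[0]-70:v[0]+70],(500,250),interpolation=2);o=np.zeros((600,700,3),np.uint8);o[:350]=a;o[350:,:500]=b
cv2.imwrite('pics/c8.png',o[...,::-1])
E
```

```text
pos [484.   -74.22  45.16] sd [0.01 0.01 0.01] yaw 69.94 y [ 1.2e-03 -6.0e-04 -1.0e+00] F [-2.8  0.4  0.5] op 32.11 t 22.925
delta tool cm [0.03 0.22 0.01] turn xz deg to vertical [0.01 0.   0.08]
tip_left 0.6 [446.4 -72.1  50. ] [299. 190.]
tip_right 0.78 [448.8 -46.8  50.6] [351. 177.]
line_left 0.88 [439.7 -74.8  45.7] [289. 177.]
line_right 0.66 [445.9 -49.4  45.1] [343. 171.]
tip_left 0.69 [443.6 -73.7  50.9] [354. 208.]
tip_right 0.7 [443.8 -39.8  47.5] [348. 216.]
pin_shoulder 0.77 [619.2 248.   57.7] [192. 260.]
clevis_top 0.67 [ 594.9 -116.4   88.5] [304. 171.]
```

View pics/c8.png

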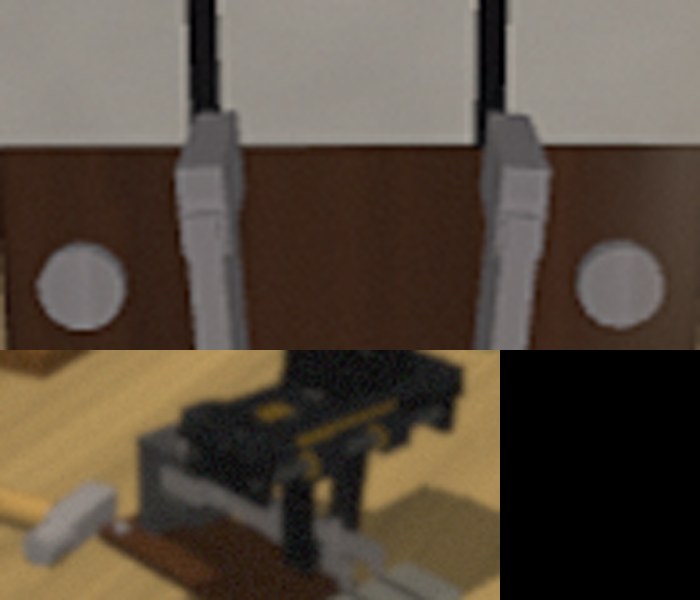

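The gap reads about 27–28 mm against the 28 mm lines, and opening and pose are steady. I'm handing in.

Run:
```python
from h import *
print(env.job_done());s=readout.state();print(s['t'],s['opening']*95.1,s['ft_force'].round(1))
```

```text
the job is handed in; nothing more can be done
None
the job is handed in; nothing more can be done
```

I took the slim steel pin from the rack and lowered it through the fork and the tongs' tail until its head sat on the fork. I then squeezed the tongs to the scribed gap and handed in while still holding them. The hand-in reports no verdict.

- **Pin:** after I let go, the network put its shoulder at z ≈ 83.7 mm (fork top is 84) and within about 1 mm of the hole. I did not see the pin again after squeezing, because the gripper hid it from the side camera.
- **Gap:** the points measured about 27–28 mm apart in the wrist picture, against 28 mm for the lines. The width over the bosses read about 32.1 mm (32.4 nominal). Both points sat 1–3 mm to one side of the lines, which does not change the gap.
- **Disagreement:** the network's own tip points gave about 25 mm from the wrist camera and about 34 mm from the side camera. Each point is only good to about 4 mm, so I trusted the picture comparison and the opening.
- **Steadiness:** the TCP position varied by about 0.01 mm before hand-in, with about 3 N on the wrist. I had no direct reading of finger force on each arm.
- **Other items:** I went nowhere near the fat pin or the tin, but did not look at either again at the end. The clock was at about 23 s of the 58 s allowed.

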